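# Sort the finished shoe lasts from the catch tray into their totes

### The arm

A 7-joint arm with a two-finger parallel gripper is mounted at the origin on the work surface. World frame = base frame: x ahead of the robot, y to its left, z up, the work surface at z = 0. Lengths are in m, angles in rad, forces in N, time in s.
With the tool pointing down it reaches from about 0.425 to 0.925 m from the base axis. Payload 6.8 kg.
Tool frame: the origin (TCP) lies midway between the tips of the shut fingers; the grasp point (between the pads) lies 19 mm behind it; z points along the fingers, y is the line along which they close (so a half turn about z gives the same grasp; the last joint's range is limited). The gripper opens to 85 mm and grips with 20 to 120 N. Pads are 22 mm wide; open, the fingers measure 114 mm over their backs; the gripper's body (76 mm by 85 mm) begins 54 mm behind the grasp point. The pads swing forward as they close: fully open they stand 13 mm farther back than shut.
Start: joints at [1.213, 0.477, 0.022, 1.555, -0.011, 1.109, -0.083], TCP at [0.167, -0.654, 0.231] pointing down, gripper open.
Joint ranges: [-2.96, 2.96], [-0.34, 2.1], [-1.41, 1.46], [0.24, 2.44], [-1.37, 4.51], [0.17, 1.92], [-2.96, 2.96]. Speed limits (rad/s): [2.39, 2.39, 3.14, 3.14, 3.14, 3.14, 3.14].

### API

Orientations are given as a unit quaternion [w, x, y, z].
In Python, from station import * gives the robot as it stands.
- The arm moves only by the shell command python3 -m creep 'ROWS' [FORCE]. ROWS is JSON, a list of rows, each a list of 7 numbers: the gripper command: -1 is shut, 1 is fully open, values between are in proportion, then the shift along the world's x, y, z in mm, then the turn, a rotation vector about the world's x, y, z in rad. A call has 1 to 5 rows; each row shifts and turns the commanded pose from where the row before left it; what a row does not reach is not made up. A row lasts 1/8 s, in which the tool goes at most 62.5 mm and 10.7 degrees, less where a joint would pass 70% of its speed; a pose out of reach is approached as far as the arm can. A call is refused whole if a number of a shift passes 62.5 or a number of a turn 0.188, either way. A call with a gripper value outside its range is refused whole. The fingers move at their own pace and stop on an object; FORCE is the grip in N (left out, the last holds). Time passes only in rows, so rows that do not move let the fingers close. It gives the time, the measured TCP pose, the force, the opening and the grip force at its end, in the units of the state.
- get_obs(): the state, without advancing time (a new reading comes with each control period).
- read_camera(name): name is "scene" or "top"; returns (picture, depth): 480x640x3 uint8, red, green, blue; 480x640 float32, m along the optical axis (not along the pixel's ray), 0 where there is no reading.
- camera_params(name): a dict with "intrinsics" (3x3 intrinsics, pixels), "cam_to_world" (4x4, takes a point from camera to world coordinates). Camera axes: x right, y up, looking along -z (the intrinsics and any distortion apply to the point x, -y, -z); pixel columns grow to the right and rows downward; lengths in m; the calibration is good to about 2 mm. A picture is of the moment at which its call begins. camera_params takes no time and is no camera call.
- hand_in(): hands the job in; it is judged then, once.
The state is a dict: "t": time; "q": joint angles; "joint_vel": joint speeds; "joint_torque": joint torques, N m; "eef_pos": TCP position; "tool_rot": TCP orientation; "contact_force": force on the tool from outside, world axes, zero at the start; "torque": the same for the moment, N m; "gripper_width": opening from 0.0 (shut) to 1.0 (fully open); "grasp_force": force on a finger pad.
Only numpy, scipy, OpenCV 4.12 (cv2) and the standard library are available. Lean on these libraries where they do the work, as an engineer would, in place of code of your own. Each camera call takes 0.05 s, during which the arm holds its last target. There are 200 camera calls.

### The job

Two shoe lasts, one green and one yellow, have come out of the machine into the two lanes of its catch tray. Push each one along its lane and off the open end of the tray into the tote that already holds a last of its own colour, so that both lie at rest inside the right totes, clear of the tray. Do not disturb the pliers or the box of tacks, and leave the lasts already in the totes where they belong.

Things in the scene. Friction and masses are not known exactly. Their poses are not given: they have to be found in the camera images.
- last_green: child's plastic shoe last (foot-shaped block), dull green, 150 mm long, 50 mm wide, 68 mm high at the ankle (heel half), toe 20 to 30 mm high, about 0.26 kg. Finished, stands on its sole in one of the tray's two lanes (either one), along the lane, toe roughly to the tray's +y. Origin in the middle of the sole, +x to the toe (75 mm from origin to toe tip and to heel back), z up.
- sample_green: child's plastic shoe last (foot-shaped block), dull green, 150 mm long, 50 mm wide, 68 mm high at the ankle (heel half), toe 20 to 30 mm high, about 0.26 kg. Already stands in one of the two totes, at its outer end (away from the tray), across it: it shows that this tote is for green lasts. Origin in the middle of the sole, +x to the toe (75 mm from origin to toe tip and to heel back), z up.
- last_green_mid (a point): middle of last_green, 25 mm above its origin along its own z
- sample_green_mid (a point): middle of sample_green, 25 mm above its origin along its own z
- last_yellow: child's plastic shoe last (foot-shaped block), yellow, 150 mm long, 50 mm wide, 68 mm high at the ankle (heel half), toe 20 to 30 mm high, about 0.26 kg. Finished, stands on its sole in one of the tray's two lanes (either one), along the lane, toe roughly to the tray's -y. Origin in the middle of the sole, +x to the toe (75 mm from origin to toe tip and to heel back), z up.
- sample_yellow: child's plastic shoe last (foot-shaped block), yellow, 150 mm long, 50 mm wide, 68 mm high at the ankle (heel half), toe 20 to 30 mm high, about 0.26 kg. Already stands in one of the two totes, at its outer end (away from the tray), across it: it shows that this tote is for yellow lasts. Origin in the middle of the sole, +x to the toe (75 mm from origin to toe tip and to heel back), z up.
- last_yellow_mid (a point): middle of last_yellow, 25 mm above its origin along its own z
- sample_yellow_mid (a point): middle of sample_yellow, 25 mm above its origin along its own z
- tray: fixed aluminium catch tray on blue legs. Origin on the table under the deck's centre; y along the two lanes, x across them (+x away from the robot). Flat deck 170 (x) by 260 mm (y), top 55 mm above the origin. Lanes 78 mm wide inside; side walls (4 mm) and divider (6 mm, at x = 0) rise 20 mm above the deck. Both ends (y = +-130 mm) are open and overhang the totes by about 10 mm.
- lane_near (a point): centre of the tray lane nearer to the robot, on the deck's top: tray x = -42 mm, y = 0, z = 55 mm; axes as the tray's
- lane_far (a point): centre of the tray lane farther from the robot, on the deck's top: tray x = +42 mm, y = 0, z = 55 mm; axes as the tray's. Behind it a 150 mm wide chute climbs from the tray's far wall (tray x = 85 mm, z = 78 mm) to x = 332 mm, z = 150 mm
- tote_left: fixed open grey tote on the table at the tray's +y end, 250 mm (x) by 290 mm (y), 42 mm high, walls and floor 4 mm. Origin under its centre, axes as the tray's. One sample last shows what colour it is for.
- tote_right: fixed open grey tote on the table at the tray's -y end, 250 mm (x) by 290 mm (y), 42 mm high, walls and floor 4 mm. Origin under its centre, axes as the tray's. One sample last shows what colour it is for.
- pliers: bystander: pliers with blue handles, 200 mm long, 18 mm high, lying on the table just beyond the left tote. Origin on the table near the middle of the pliers, which lie along their own y
- tack_box: bystander: cardboard box of tacks, 90 (x) by 130 (y) by 60 mm, just beyond the right tote. Origin under its centre
Things that resemble listed ones, but are neither listed nor needed, are in the scene too. Leave any pink or red look-alike of the last_green alone. Leave any red look-alike of the last_yellow alone.

How it is judged:
By the outcome, as a careful person would: the job done as asked, in the order asked, and still so for the second after the job is handed in, with the robot touching nothing.
It also fails if it takes over 42 s, if anything falls off the work surface, if the arm or the gripper's body presses on something with over 40 N, if the wrist force passes 120 N, or if a joint passes its speed limit or range.

## Working session

There is one attempt and no reset: what is moved stays moved. The work goes in short steps, Python scripts to look and compute and a shell command to move; the robot and the scene stay as the last step left them, time stands still between calls to the robot, and variables do not carry over. Pictures are saved under pics/ and viewed, at most 10 in all, crops included, and the job is handed in when it is done.

```bash
mkdir -p pics
python3 - <<'E'
from station import *
import cv2,numpy as np
for n in("scene","top"):
    p,d=read_camera(n);cv2.imwrite(f"pics/{n}0.png",p[:,:,::-1]);np.savez(f"{n}0.npz",p=p,d=d)
    c=camera_params(n);print(n,np.round(c["intrinsics"],1).tolist(),np.round(c["cam_to_world"],3).tolist())
o=get_obs();print(o["t"],o["eef_pos"],o["tool_rot"],o["contact_force"])
E
```

```text
scene [[556.7, 0.0, 322.0], [0.0, 556.7, 244.6], [0.0, 0.0, 1.0]] [[-0.627, -0.467, 0.623, 1.273], [0.779, -0.381, 0.498, 0.685], [0.005, 0.798, 0.603, 0.839], [0.0, 0.0, 0.0, 1.0]]
top [[535.1, 0.0, 323.1], [0.0, 535.1, 233.5], [0.0, 0.0, 1.0]] [[-0.015, 0.997, -0.075, 0.353], [-1.0, -0.014, 0.019, 0.064], [0.018, 0.075, 0.997, 1.546], [0.0, 0.0, 0.0, 1.0]]
0.1 [ 0.16671253 -0.65354923  0.23043289] [-7.96089588e-04  9.92206465e-01  1.24602041e-01 -1.67983864e-04] [0.42843345 0.96183291 0.5303936 ]
```

View pics/top0.png

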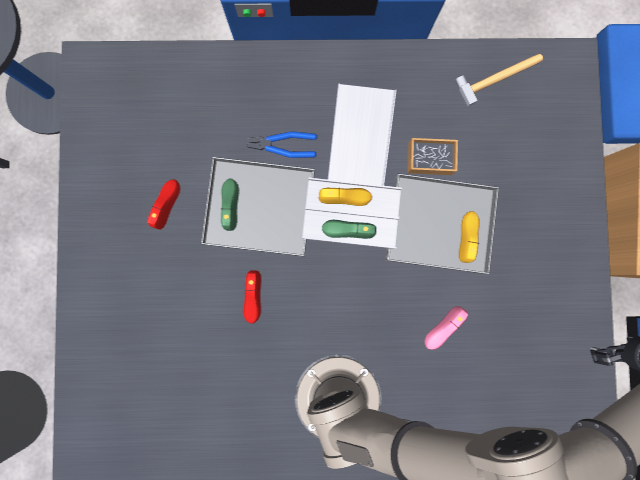

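View pics/scene0.png

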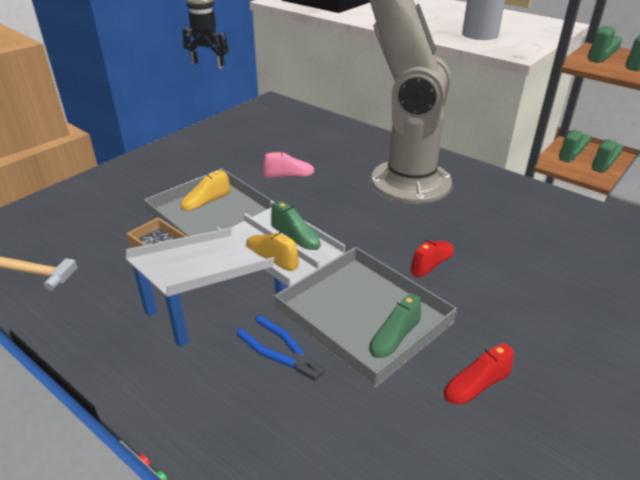

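The top view shows the green last in the near lane at about (349,229), heel to the right. The yellow last is in the far lane at (345,196), heel to the left. The green tote is on the left (+y) and the yellow one on the right (-y). Next I'll measure them.

```bash
cat > h.py <<'E'
from station import *
import cv2,numpy as np
def ray(n,u,v,z):
    c=camera_params(n);K=c["intrinsics"];T=c["cam_to_world"]
    u=np.asarray(u,float);v=np.asarray(v,float)
    r=np.stack([(u-K[0][2])/K[0][0],-(v-K[1][2])/K[1][1],-np.ones_like(u)],-1)@np.array(T)[:3,:3].T
    o=np.array(T)[:3,3];return o+r*((z-o[2])/r[...,2])[...,None]
def cloud(n,p,d,m):
    c=camera_params(n);K=c["intrinsics"];T=np.array(c["cam_to_world"])
    v,u=np.nonzero(m&(d>0));D=d[v,u]
    r=np.stack([(u-K[0][2])/K[0][0]*D,-(v-K[1][2])/K[1][1]*D,-D],-1);return r@T[:3,:3].T+T[:3,3]
def masks(p):
    h=cv2.cvtColor(p,cv2.COLOR_RGB2HSV)
    return {"green":cv2.inRange(h,(50,70,30),(95,255,255))>0,"yellow":cv2.inRange(h,(19,140,120),(32,255,255))>0}
def report(p,d):
    for k,m in masks(p).items():
        n,l,s,c=cv2.connectedComponentsWithStats(m.astype(np.uint8))
        for i in range(1,n):
            if s[i,4]<150 or not(200<c[i][0]<500 and 140<c[i][1]<290):continue
            P=cloud("top",p,d,l==i);q=P[:,:2]-P[:,:2].mean(0);w=np.linalg.svd(q,full_matrices=False)[2][0]
            print(k,s[i,4],c[i].round(),"mean",P.mean(0).round(3),"x",P[:,0].min().round(3),P[:,0].max().round(3),"y",P[:,1].min().round(3),P[:,1].max().round(3),"z",np.percentile(P[:,2],[2,98]).round(3),"axis",w.round(2))
E
python3 - <<'E'
from h import *
f=np.load("top0.npz");report(f["p"],f["d"])
# tray corners/walls at z=.075, tote corners z=.042
for n,u,v,z in[("tray NL",302,238,.075),("tray NR",397,248,.075),("tray FR",401,188,.075),("tray FL",308,177,.075),("divL",305,209,.075),("divR",399,219,.075),("totL",203,243,.042),("totL2",213,158,.042),("totR",490,273,.042),("totR2",498,187,.042)]:
    print(n,ray("top",u,v,z).round(3))
img=cv2.resize(f["p"][140:290,190:510],None,fx=2.5,fy=2.5,interpolation=cv2.INTER_CUBIC);cv2.imwrite("pics/crop.png",img[:,:,::-1])
E
```

```text
green 677 [229. 203.] mean [0.553 0.298 0.05 ] x 0.481 0.629 y 0.279 0.324 z [0.021 0.075] axis [-1.   -0.02]
green 744 [348. 229.] mean [ 0.472 -0.03   0.1  ] x 0.45 0.501 y -0.103 0.039 z [0.07  0.126] axis [-0.12 -0.99]
yellow 784 [345. 196.] mean [ 0.563 -0.024  0.1  ] x 0.541 0.589 y -0.099 0.047 z [0.068 0.126] axis [-0.01 -1.  ]
yellow 798 [469. 237.] mean [ 0.449 -0.375  0.047] x 0.379 0.526 y -0.41 -0.352 z [0.012 0.076] axis [-0.98  0.2 ]
tray NL [0.451 0.095 0.075]
tray NR [ 0.42  -0.167  0.075]
tray FR [ 0.587 -0.182  0.075]
tray FL [0.621 0.076 0.075]
divL [0.531 0.086 0.075]
divR [ 0.5   -0.174  0.075]
totL [0.443 0.373 0.042]
totL2 [0.684 0.345 0.042]
totR [ 0.347 -0.433  0.042]
totR2 [ 0.592 -0.465  0.042]
```

View pics/crop.png

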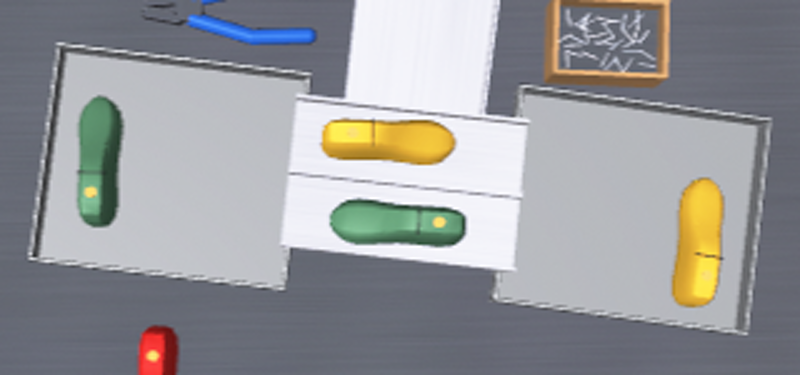

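```bash
python3 -m creep '[[-0.4,30,51.5,0,0,0,0.12],[-0.4,30,51.5,0,0,0,0.12],[-0.4,30,51.5,0,0,0,0.12],[-0.4,30,51.5,0,0,0,0.12],[-0.4,30,51.5,0,0,0,0.12]]' 40; python3 -m creep '[[-0.4,30,51.5,0,0,0,0.12],[-0.4,30,51.5,0,0,0,0.12],[-0.4,30,51.5,0,0,0,0.12],[-0.4,30,51.5,0,0,0,0.12],[-0.4,30,51.5,0,0,0,0.12]]'
```

```text
t: 0.72
eef_pos: [0.3174, -0.3947, 0.2312]
tool_rot: [-0.0, 0.91, 0.414, -0.0]
contact_force: [1.8, -0.9, -0.4]
gripper_width: 0.301
grasp_force: 0.0
t: 1.35
eef_pos: [0.4674, -0.1375, 0.2313]
tool_rot: [0.0, 0.747, 0.664, -0.0]
contact_force: [0.7, -1.2, 1.1]
gripper_width: 0.3
grasp_force: 0.0
```

```bash
python3 -m creep '[[-0.4,-3,0,-45,0,0,0],[-0.4,-3,-4,-45,0,0,0],[-0.4,0,0,-45,0,0,0],[-0.4,0,0,-20,0,0,0],[-0.4,0,0,-8,0,0,0]]'
python3 - <<'E'
from h import *
p,d=read_camera("scene");cv2.imwrite("pics/s1.png",cv2.resize(p[120:400,140:480],None,fx=2,fy=2)[:,:,::-1])
E
```

```text
t: 1.98
eef_pos: [0.4598, -0.1428, 0.0669]
tool_rot: [-0.001, 0.749, 0.663, -0.001]
contact_force: [-0.4, 0.2, 1.0]
gripper_width: 0.301
grasp_force: 0.0
```

View pics/s1.png

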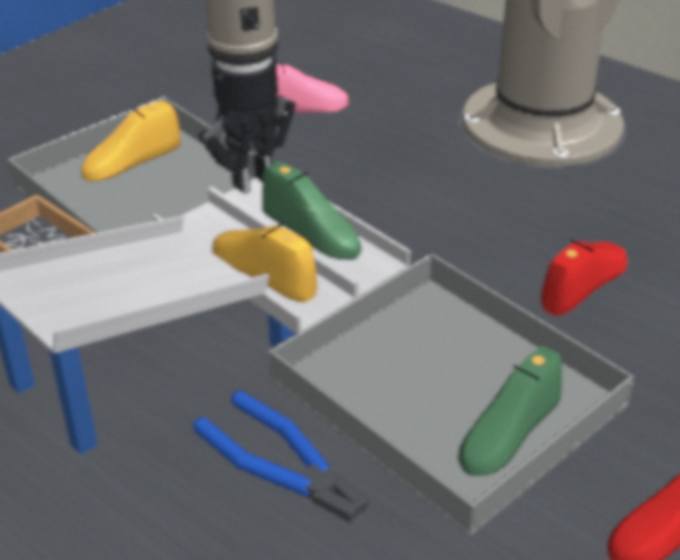

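The fingers stand in the near lane behind the green heel (about (250,170) in the crop), and nothing touches. I'll push along +y.

```bash
python3 -m creep '[[-0.4,2,18,0,0,0,0],[-0.4,2,18,0,0,0,0],[-0.4,2,18,0,0,0,0],[-0.4,2,18,0,0,0,0],[-0.4,2.5,18,0,0,0,0]]';python3 -m creep '[[-0.4,2,18,0,0,0,0],[-0.4,2,18,0,0,0,0],[-0.4,2,18,0,0,0,0],[-0.4,2.5,18,0,0,0,0],[-0.4,0,0,0,0,0,0]]'
python3 - <<'E'
from h import *
p,d=read_camera("scene");cv2.imwrite("pics/s2.png",cv2.resize(p[120:400,140:480],None,fx=2,fy=2)[:,:,::-1])
p,d=read_camera("top");report(p,d)
E
```

```text
t: 2.65
eef_pos: [0.4722, -0.0532, 0.0694]
tool_rot: [0.001, 0.749, 0.663, 0.0]
contact_force: [0.7, -1.1, -0.6]
gripper_width: 0.301
grasp_force: 0.6
t: 3.28
eef_pos: [0.4809, 0.0202, 0.0694]
tool_rot: [0.001, 0.748, 0.664, 0.001]
contact_force: [0.3, -0.8, -0.5]
gripper_width: 0.304
grasp_force: 0.0
green 677 [229. 203.] mean [0.553 0.298 0.05 ] x 0.481 0.628 y 0.279 0.323 z [0.021 0.075] axis [-1.   -0.02]
green 586 [293. 227.] mean [0.479 0.119 0.094] x 0.458 0.505 y 0.053 0.176 z [0.062 0.127] axis [-0.07 -1.  ]
yellow 309 [359. 196.] mean [ 0.563 -0.064  0.098] x 0.49 0.589 y -0.099 -0.006 z [0.067 0.422] axis [ 0.32 -0.95]
yellow 799 [469. 237.] mean [ 0.449 -0.375  0.047] x 0.379 0.526 y -0.41 -0.353 z [0.013 0.076] axis [-0.98  0.2 ]
```

View pics/s2.png

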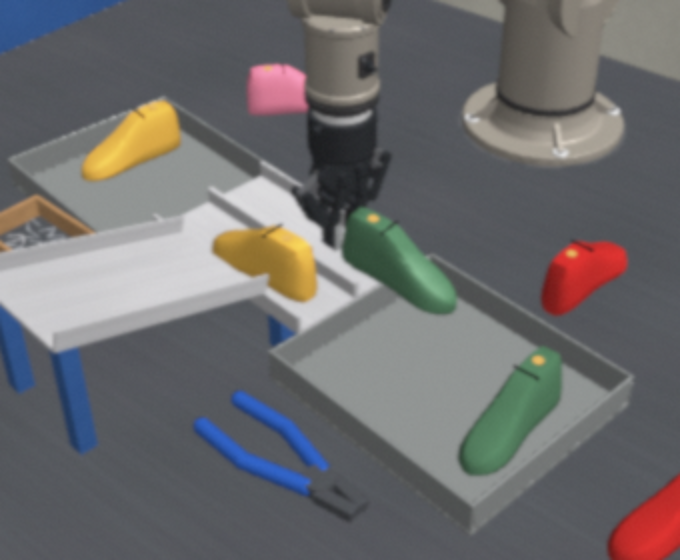

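Green is sliding straight, with its toe over the tote wall near (430,300). I'll push on past the edge.

```bash
python3 -m creep '[[-0.4,2,16,0,0,0,0],[-0.4,2,16,0,0,0,0],[-0.4,2,16,0,0,0,0],[-0.4,2,14,0,0,0,0],[-0.4,2,12,0,0,0,0]]';python3 -m creep '[[-0.4,0,0,0,0,0,0],[-0.4,0,0,0,0,0,0]]'
python3 - <<'E'
from h import *
p,d=read_camera("scene");cv2.imwrite("pics/s3.png",cv2.resize(p[120:400,140:480],None,fx=2,fy=2)[:,:,::-1])
p,d=read_camera("top");report(p,d)
E
```

```text
t: 4.0
eef_pos: [0.4898, 0.0943, 0.0681]
tool_rot: [-0.0, 0.748, 0.663, -0.0]
contact_force: [-0.6, -0.3, 0.2]
gripper_width: 0.301
grasp_force: 0.0
t: 4.25
eef_pos: [0.4898, 0.0927, 0.0682]
tool_rot: [-0.0, 0.749, 0.663, -0.0]
contact_force: [0.8, 0.1, -1.0]
gripper_width: 0.3
grasp_force: 0.0
green 677 [229. 203.] mean [0.553 0.298 0.05 ] x 0.481 0.628 y 0.279 0.324 z [0.021 0.076] axis [-1.   -0.02]
green 485 [266. 229.] mean [0.479 0.197 0.043] x 0.457 0.505 y 0.141 0.247 z [0.017 0.071] axis [-0.07  1.  ]
yellow 780 [345. 196.] mean [ 0.562 -0.024  0.102] x 0.508 0.588 y -0.099 0.053 z [0.069 0.128] axis [ 0. -1.]
yellow 799 [469. 237.] mean [ 0.449 -0.375  0.047] x 0.379 0.526 y -0.409 -0.353 z [0.013 0.075] axis [-0.98  0.2 ]
```

View pics/s3.png

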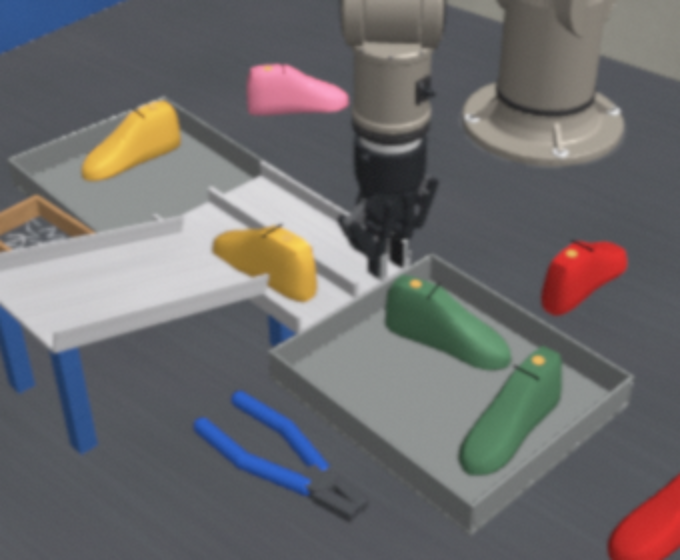

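Green stands in the left tote at (440,320). Now I'll lift and drop in behind the yellow heel.

```bash
python3 -m creep '[[-0.4,0,-3,50,0,0,0],[-0.4,0,0,50,0,0,0],[-0.4,40,-3,0,0,0,0],[-0.4,40,-3,0,0,0,0],[-0.4,0,0,-30,0,0,0]]';python3 -m creep '[[-0.4,0,0,-40,0,0,0],[-0.4,0,0,-25,0,0,0],[-0.4,0,0,-5,0,0,0],[-0.4,0,0,0,0,0,0]]'
python3 - <<'E'
from h import *
p,d=read_camera("scene");cv2.imwrite("pics/s4.png",cv2.resize(p[120:400,140:480],None,fx=2,fy=2)[:,:,::-1])
p,d=read_camera("top");report(p,d)
E
```

```text
t: 4.97
eef_pos: [0.5745, 0.0831, 0.1401]
tool_rot: [0.002, 0.75, 0.662, 0.003]
contact_force: [0.3, 0.6, -0.5]
gripper_width: 0.304
grasp_force: 0.0
t: 5.48
eef_pos: [0.5701, 0.0838, 0.0687]
tool_rot: [0.0, 0.749, 0.663, 0.0]
contact_force: [-0.7, 0.2, 0.3]
gripper_width: 0.304
grasp_force: 0.0
green 678 [229. 204.] mean [0.553 0.298 0.05 ] x 0.481 0.629 y 0.279 0.325 z [0.021 0.075] axis [-1.   -0.02]
green 689 [273. 228.] mean [0.483 0.176 0.049] x 0.456 0.511 y 0.103 0.247 z [0.019 0.075] axis [-0.14  0.99]
yellow 322 [359. 196.] mean [ 0.564 -0.062  0.099] x 0.491 0.589 y -0.099 0.005 z [0.066 0.511] axis [ 0.21 -0.98]
yellow 798 [469. 237.] mean [ 0.449 -0.375  0.047] x 0.379 0.527 y -0.409 -0.353 z [0.013 0.076] axis [-0.98  0.2 ]
```

View pics/s4.png

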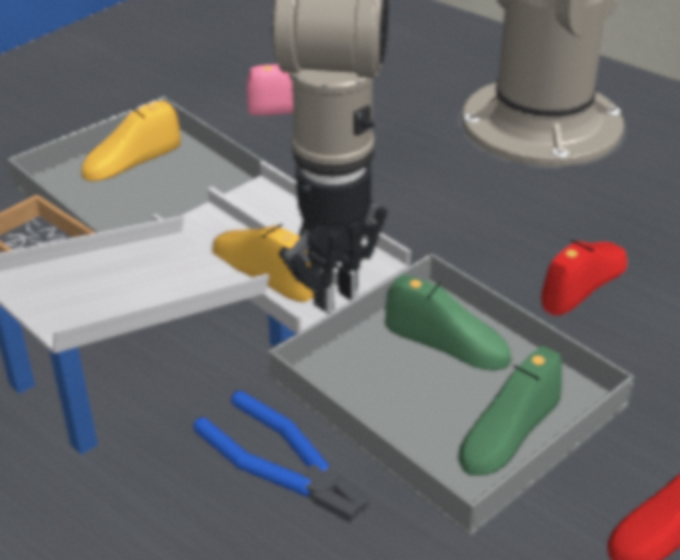

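Fingers are just behind the yellow heel (about (320,295)). Green lies with its heel about 11 mm clear of the tray end. Next I'll push yellow along -y.

```bash
python3 -m creep '[[-0.4,-2,-18,0,0,0,0],[-0.4,-2,-18,0,0,0,0],[-0.4,-2,-18,0,0,0,0],[-0.4,-2,-18,0,0,0,0],[-0.4,-2,-18,0,0,0,0]]';python3 -m creep '[[-0.4,-2,-18,0,0,0,0],[-0.4,-2,-18,0,0,0,0],[-0.4,-2,-18,0,0,0,0],[-0.4,-2,-18,0,0,0,0],[-0.4,0,0,0,0,0,0]]'
python3 - <<'E'
from h import *
p,d=read_camera("top");report(p,d)
E
```

```text
t: 6.2
eef_pos: [0.5598, -0.0074, 0.0684]
tool_rot: [0.0, 0.749, 0.663, 0.0]
contact_force: [1.0, 2.3, 2.2]
gripper_width: 0.297
grasp_force: 1.1
t: 6.82
eef_pos: [0.551, -0.0809, 0.0679]
tool_rot: [0.0, 0.75, 0.662, -0.001]
contact_force: [0.3, 0.1, -0.1]
gripper_width: 0.304
grasp_force: 0.0
green 677 [229. 203.] mean [0.553 0.298 0.05 ] x 0.481 0.629 y 0.279 0.325 z [0.021 0.076] axis [-1.   -0.02]
green 690 [273. 228.] mean [0.483 0.176 0.049] x 0.456 0.511 y 0.103 0.249 z [0.017 0.075] axis [-0.14  0.99]
yellow 798 [469. 237.] mean [ 0.449 -0.375  0.047] x 0.379 0.527 y -0.41 -0.353 z [0.012 0.076] axis [-0.98  0.2 ]
```

Run:
```python
from h import *
p,d=read_camera("scene");q,d=read_camera("top")
a=cv2.resize(p[120:330,140:340],(400,420));b=cv2.resize(q[150:290,330:510],(400,311));b=cv2.copyMakeBorder(b,0,109,0,0,0)
cv2.imwrite("pics/s5.png",np.hstack([a,b])[:,:,::-1])
```

```text
(no output)
```

View pics/s5.png

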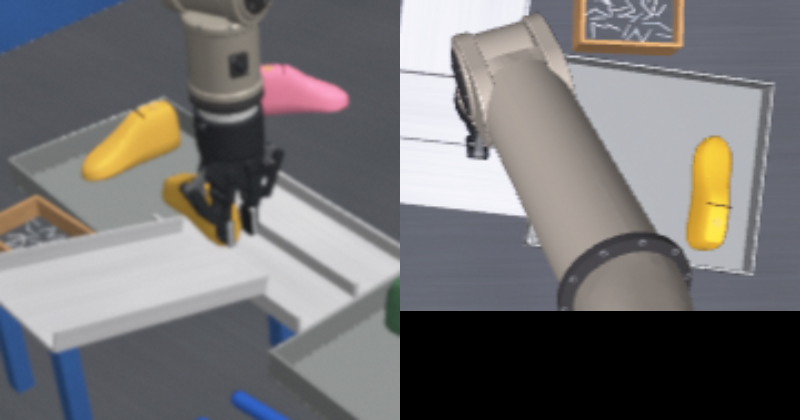

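The arm hides yellow from the top camera. The scene view shows it sliding at (200,205) in front of the fingers, so I'll keep going.

```bash
python3 -m creep '[[-0.4,-2,-16,0,0,0,0],[-0.4,-2,-16,0,0,0,0],[-0.4,-2,-16,0,0,0,0],[-0.4,-2,-16,0,0,0,0],[-0.4,-2,-14,0,0,0,0]]';python3 -m creep '[[-0.4,-2,-12,0,0,0,0],[-0.4,-1,-8,0,0,0,0],[-0.4,0,0,0,0,0,0],[-0.4,0,3,50,0,0,0],[-0.4,0,0,50,0,0,0]]'; python3 -m creep '[[-0.4,0,40,40,0,0,0],[-0.4,0,60,0,0,0,0],[-0.4,0,60,0,0,0,0],[-0.4,0,60,0,0,0,0],[-0.4,0,60,0,0,0,0]]'
python3 - <<'E'
from h import *
p,d=read_camera("scene");q,d=read_camera("top");report(q,d)
a=cv2.resize(p[120:420,100:480],(400,316));b=cv2.resize(q[130:290,190:510],(400,200));b=cv2.copyMakeBorder(b,0,116,0,0,0)
cv2.imwrite("pics/s6.png",np.hstack([a,b])[:,:,::-1])
E
```

```text
t: 7.6
eef_pos: [0.5414, -0.158, 0.0682]
tool_rot: [0.0, 0.749, 0.663, -0.0]
contact_force: [0.7, 0.6, -1.6]
gripper_width: 0.3
grasp_force: 0.5
t: 8.22
eef_pos: [0.5385, -0.1721, 0.169]
tool_rot: [-0.001, 0.748, 0.664, -0.0]
contact_force: [-0.1, -0.6, -0.2]
gripper_width: 0.296
grasp_force: 0.0
t: 8.85
eef_pos: [0.5385, 0.1091, 0.2085]
tool_rot: [0.0, 0.748, 0.663, 0.0]
contact_force: [0.7, 0.7, 0.1]
gripper_width: 0.301
grasp_force: 0.0
green 676 [229. 203.] mean [0.553 0.299 0.05 ] x 0.482 0.629 y 0.279 0.325 z [0.022 0.076] axis [-1.   -0.02]
green 531 [267. 229.] mean [0.48  0.192 0.044] x 0.456 0.506 y 0.131 0.248 z [0.018 0.074] axis [-0.08  1.  ]
yellow 747 [422. 215.] mean [ 0.513 -0.245  0.048] x 0.474 0.554 y -0.318 -0.181 z [0.015 0.077] axis [0.39 0.92]
yellow 800 [469. 237.] mean [ 0.449 -0.375  0.047] x 0.379 0.527 y -0.41 -0.353 z [0.013 0.076] axis [-0.98  0.2 ]
```

View pics/s6.png

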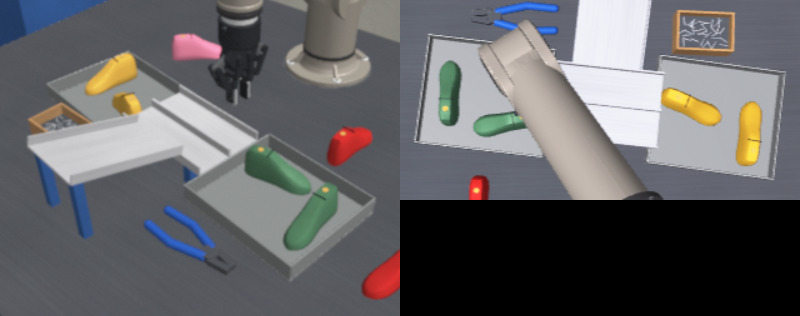

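Yellow stands in the right tote, close to the tray end at (665,95). I'll measure its gap to the edge exactly.

Run:
```python
from h import *
q,d=read_camera("top");m=masks(q)["yellow"];n,l,s,c=cv2.connectedComponentsWithStats(m.astype(np.uint8))
i=min((i for i in range(1,n) if s[i,4]>300),key=lambda i:abs(c[i][0]-422)+abs(c[i][1]-215))
P=cloud("top",q,d,l==i)-[.52,-.0445,0];t=np.c_[P[:,:2]@np.array([[.993,.118],[-.118,.993]]),P[:,2]]
for r in t[np.argsort(-t[:,1])[:12]]:print(r.round(3))
print("min",t.min(0).round(3))
# tray edge on the depth picture: deck points z .05-.06, far lane
T=cloud("top",q,d,np.ones_like(m))-[.52,-.0445,0];T=np.c_[T[:,:2]@np.array([[.993,.118],[-.118,.993]]),T[:,2]]
k=(T[:,2]>.045)&(T[:,2]<.063)&(T[:,0]>.01)&(T[:,0]<.075)&(abs(T[:,1])<.16);print("deck y",np.percentile(T[k,1],[.5,99.5]),"z",np.median(T[k,2]))
```

```text
[ 0.038 -0.134  0.034]
[ 0.036 -0.134  0.05 ]
[ 0.033 -0.134  0.051]
[ 0.039 -0.135  0.046]
[ 0.035 -0.135  0.03 ]
[ 0.032 -0.135  0.031]
[ 0.029 -0.135  0.033]
[ 0.03  -0.135  0.049]
[ 0.043 -0.135  0.042]
[ 0.038 -0.136  0.058]
[ 0.047 -0.136  0.031]
[ 0.035 -0.137  0.054]
min [-0.017 -0.276  0.005]
deck y [-0.15045522  0.08641003] z 0.054905555793917205
```

The gap is only about 4 mm, so I'll nudge it 8 to 10 mm further with the fingers shut.

```bash
python3 -m creep '[[-1,1,-52,0,0,0,0],[-1,1,-52,0,0,0,0],[-1,1,-52,0,0,0,0],[-1,1,-52,0,0,0,0],[-1,1,-50,0,0,0,0]]'; python3 -m creep '[[-1,0,0,-50,0,0,0],[-1,0,0,-50,0,0,0],[-1,0,0,-30,0,0,0],[-1,0,0,-15,0,0,0],[-1,0,0,0,0,0,0]]'
```

```text
t: 9.62
eef_pos: [0.543, -0.1544, 0.2083]
tool_rot: [0.0, 0.749, 0.662, -0.001]
contact_force: [0.1, -0.4, -0.4]
gripper_width: 0.002
grasp_force: 0.0
t: 10.25
eef_pos: [0.5433, -0.1516, 0.0628]
tool_rot: [-0.0, 0.749, 0.663, -0.001]
contact_force: [-0.8, -0.1, 0.3]
gripper_width: -0.002
grasp_force: 0.0
```

```bash
python3 -m creep '[[-1,-1,-8,-2,0,0,0],[-1,-1,-8,0,0,0,0],[-1,-1,-8,0,0,0,0],[-1,-1,-8,0,0,0,0],[-1,0,0,0,0,0,0]]'; python3 -m creep '[[-1,0,4,0,0,0,0],[-1,0,0,50,0,0,0],[-1,0,10,60,0,0,0],[-1,0,55,40,0,0,0],[-1,0,55,0,0,0,0]]'; python3 -m creep '[[-1,0,60,0,0,0,0],[-1,0,60,0,0,0,0],[-1,0,0,0,0,0,0]]'
python3 - <<'E'
from h import *
q,d=read_camera("top");report(q,d)
for k,m in masks(q).items():
    n,l,s,c=cv2.connectedComponentsWithStats(m.astype(np.uint8))
    for i in range(1,n):
        if s[i,4]<300:continue
        P=cloud("top",q,d,l==i)-[.52,-.0445,0];t=np.c_[P[:,:2]@np.array([[.993,.118],[-.118,.993]]),P[:,2]]
        print(k,c[i].round(),"tray-frame",t.min(0).round(3),t.max(0).round(3))
cv2.imwrite("pics/fin.png",cv2.resize(q[120:300,180:520],None,fx=2,fy=2)[:,:,::-1])
E
```

```text
t: 10.88
eef_pos: [0.5406, -0.1841, 0.0621]
tool_rot: [0.001, 0.749, 0.663, 0.0]
contact_force: [0.0, -0.7, 5.2]
gripper_width: -0.001
grasp_force: 3.4
t: 11.5
eef_pos: [0.5416, -0.0631, 0.2113]
tool_rot: [0.002, 0.749, 0.662, 0.002]
contact_force: [1.0, 0.5, -0.3]
gripper_width: 0.003
grasp_force: 0.0
t: 11.88
eef_pos: [0.5389, 0.0627, 0.2084]
tool_rot: [-0.001, 0.745, 0.667, 0.001]
contact_force: [1.0, -0.5, 0.1]
gripper_width: 0.001
grasp_force: 0.0
green 677 [229. 203.] mean [0.553 0.299 0.05 ] x 0.481 0.628 y 0.279 0.323 z [0.02  0.075] axis [-1.   -0.02]
green 689 [273. 228.] mean [0.483 0.176 0.049] x 0.457 0.512 y 0.103 0.247 z [0.018 0.075] axis [-0.14  0.99]
yellow 749 [424. 215.] mean [ 0.513 -0.249  0.048] x 0.473 0.553 y -0.322 -0.186 z [0.014 0.075] axis [0.38 0.92]
yellow 799 [469. 237.] mean [ 0.449 -0.375  0.047] x 0.38 0.527 y -0.408 -0.352 z [0.012 0.075] axis [-0.98  0.2 ]
green [229. 203.] tray-frame [-0.079  0.323  0.014] [0.066 0.375 0.083]
green [273. 228.] tray-frame [-0.095  0.143  0.007] [-0.028  0.285  0.078]
yellow [424. 215.] tray-frame [-0.017 -0.279  0.002] [ 0.051 -0.138  0.078]
yellow [469. 237.] tray-frame [-0.101 -0.364  0.006] [ 0.048 -0.319  0.078]
```

View pics/fin.png

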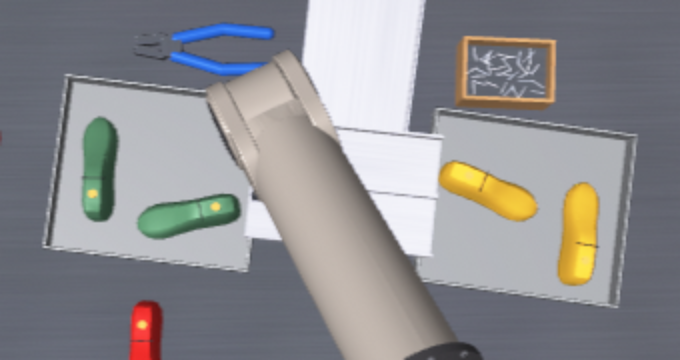

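Both lasts are at rest on the tote floors: green (190,215) is about 12 mm clear of the tray and yellow (488,190) about 8 mm. The samples, pliers and tack box have not moved.

```bash
python3 -c "from station import *; print(hand_in())"
```

```text
the job is handed in; nothing more can be done
None
```

The job is handed in at about 12 s: the green last is in the left tote and the yellow last in the right, each beside its own colour, at rest about 12 mm (green) and 8 mm (yellow) clear of the tray, with nothing else disturbed.

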